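# Close the sugar case: fold the flap and tuck it under the lip

### The arm

A 7-joint arm with a two-finger parallel gripper is mounted at the origin on the work surface. World frame = base frame: x ahead of the robot, y to its left, z up, the work surface at z = 0. Lengths are in m, angles in degrees, forces in N, time in s.
With the tool pointing down it reaches from about 0.425 to 0.875 m from the base axis. Payload 4.7 kg.
Tool frame: the origin (TCP) lies at the centre of the arm's flange, where the gripper is bolted on; the fingertips stand 182 mm ahead of it and the grasp point (between the pads) lies 164 mm ahead of it; z points along the fingers, y is the line along which they close (so a half turn about z gives the same grasp; the last joint's range is limited). The gripper opens to 87 mm and grips with 3 to 60 N. Pads are 19 mm wide; open, the fingers measure 117 mm over their backs; the gripper's body (75 mm by 190 mm) begins 51 mm behind the grasp point.
Start: joints at [-67.03, 18.392, -4.016, 83.108, 1.295, 78.541, -3.26], TCP at [0.245, 0.602, 0.405] pointing down, gripper open.
Joint ranges: [-163.93, 163.93], [-17.29, 119.83], [-79.2, 71.16], [3.27, 140.29], [-89.18, 269.18], [5.43, 117.66], [-154.24, 154.24]. Speed limits (degrees/s): [147.25, 147.25, 180, 180, 180, 180, 180].

### API

Orientations are given as [roll, pitch, yaw] about the fixed x, y, z axes, in that order (R = Rz(yaw) Ry(pitch) Rx(roll)).
In Python, from cell import env gives the robot as it stands. The module is installed in compiled form; this text tells all that it offers.
- The arm moves only by the tool step_arm, never from a script. Its argument "steps" is one flat list of numbers, 5 for each row, row after row: the opening, from 0 (shut) to 1 (fully open), then the shift along the tool's x, y, z in mm, then the turn about the tool's z in degrees. In form: [grip, dx, dy, dz, roll, grip, dx, dy, dz, roll, ...]. A call has 1 to 12 rows; each row shifts and turns the commanded pose from where the row before left it, along the tool's axes as they then stand; what a row does not reach is not made up. A row lasts 1/8 s, in which the tool goes at most 62.5 mm and 10.7 degrees, less where a joint would pass 70% of its speed; a pose out of reach is approached as far as the arm can. A call with a gripper value outside its range is refused whole. The fingers move at their own pace and stop on an object; "grip_force" is the grip in N (left out, the last holds). Time passes only in rows, so rows that do not move let the fingers close. It gives the time, the measured TCP pose, the force, the opening and the grip force at its end, in the units of the state.
- env.get_obs(): the state, without advancing time (a new reading comes with each control period).
- env.read_camera(name): name is "side" or "top" or "wrist"; returns a dict with "image" (420x560x3 uint8, red, green, blue), "camera_matrix" (3x3 intrinsics, pixels), "R" (3x3) and "t" (3): a world point X has camera coordinates R X + t. Camera axes: x right, y down, z forward; pixel columns grow to the right and rows downward; lengths in m; the calibration is good to about 2 mm. A picture is of the moment at which its call begins. There is no depth.
- env.sign_off(): hands the job in; it is judged then, once.
The state is a dict: "time_s": time; "qpos": joint angles; "joint_velocities": joint speeds; "effort": joint torques, N m; "tool_pos": TCP position; "tool_rot": TCP orientation; "force": force on the tool from outside, world axes, zero at the start; "wrist_torque": the same for the moment, N m; "grip_width": finger opening in m; "grasp_force": force on a finger pad.
Only numpy, scipy, OpenCV 4.12 (cv2) and the standard library are available. Lean on these libraries where they do the work, as an engineer would, in place of code of your own. Each camera call takes 0.05 s, during which the arm holds its last target. There are 200 camera calls.

### The job

Close the wooden case of sugar cakes with your fingertips: fold its springy standing flap over and press it down flat, then, keeping it down, push it by the ridge fully home so that its free edge is tucked beneath the wooden lip and it stays shut when you let go. Only push: do not lift or shift the case, leave the things around it alone, and finish clear of everything.

Things in the scene. Friction and masses are not known exactly. Their poses are not given: they have to be found in the camera images.
- case: heavy (3.5 kg) loose open wooden case of four sugar cakes; 170 mm (own x) by 140 mm (own y), rim 70 mm high, walls 8 mm, cakes' tops 50 mm up. Origin: centre of its underside; x runs from the flap's hinge side to the lip side, roughly away from the robot (yaw within 0.7 rad), z up. The flap hinges above the -x wall; the retaining lip overhangs the +x wall
- flap (a joint): flap angle, rad: 0 = flat across the case, 1.57 = upright, 1.95 = leaning out to the hinge side. A plywood board 6 mm thick, 110 mm wide; hinge axis along case y, 76 mm above the table, so its upper face is 79 mm up when flat. Sprung: stands near 1.6 by itself and springs up if let go untucked; holding it flat takes some 2 N at the ridge
- flap_shift (a joint): how far flap and hinge have slid towards the lip, m: 0 = drawn back, 0.020 = end stop; starts at 0 to 0.003; 5 N of friction. Hinge axis at case x = -80 mm plus this. Flat and drawn back, the free edge is at case x = 55 mm, clear of the lip; at the stop 75 mm, 13 mm beneath it. Slid forward before it is flat, the flap lands on the lip
- flap_edge (a point): middle of the flap's free edge (mid-thickness), 135 mm from the hinge axis
- flap_ridge (a point): foot of the ridge's hinge-side face, mid-length, on the flap's outer face (upper when flat), 85 mm from the hinge axis: where a fingertip pushes the flap towards the lip. The ridge runs across the flap: 84 mm long, 10 mm thick, 12 mm high
- lip_edge (a point): middle of the lip's inner lower edge, at case x = 62 mm, 84 mm above the table (5 mm above the flat flap). The lip is a wooden bar 134 mm long in case y, 8 mm thick, closed at its back at case x = 78 mm
- disc_a: a loose round cake of brown sugar, 82 mm across, 30 mm high, standing beside the case on its left (+y) side; origin at the centre of its underside; a bystander
- disc_b: a like cake, beside the case on its right (-y) side; a bystander
- disc_c: a like cake, farther off beyond the case; a bystander
- spoon: wooden spoon, 240 mm long, lying beyond the case; origin under its middle; a bystander
- brush: hand brush lying to the right, nearer the robot; a bystander
- cup: white mug, 76 mm across, 75 mm high, left of the case; a bystander
- jar: amber jar, 70 mm across, 100 mm high, right of the case; a bystander
There are look-alikes about, which are no part of the job. There is more than one size of the case; the one meant has the size given above.

How it is judged (in metres and radians):
On the way, in this order (a step that is already met when the one before it is completed fails the run):
1. the flap is folded down flat (value of joint flap below 0.12 rad), for 0.1 s.
2. the flap is pushed home, its edge beneath the lip (value of joint flap below 0.07 rad and value of joint flap_shift above 0.016 m), for 0.1 s.
At the end, for the whole second after the job is handed in: the flap lies flat (within 0.07 rad) and is pushed at least 16 mm of its 20 mm towards the lip, so that its edge is 9 mm or more beneath it; the case stands at rest, level, within 25 mm of where it was (all of step 2 and distance of case from where it was at the start of the episode below 0.025 m and angle between case's own z axis and vertical below 0.05 rad and linear speed of case below 0.01 m/s); the robot touches nothing.
It fails at once if the case is shifted by more than 25 mm, lifted or tipped (distance of case from where it was at the start of the episode above 0.025 m or height (world z) of case above 0.01 m or angle between case's own z axis and vertical above 0.1 rad).
It fails at once if a bystander is lifted, or moved by more than 25 mm (distance of any of disc_a, disc_b, disc_c, spoon, brush, cup, jar from where it was at the start of the episode above 0.025 m or height (world z) of any of disc_a, disc_b, disc_c, spoon, brush, cup, jar above 0.03 m).
It also fails if it takes over 40 s, if anything falls off the work surface, if the arm or the gripper's body presses on something with over 40 N, if the wrist force passes 120 N, or if a joint passes its speed limit or range.

## Working session

There is one attempt and no reset: what is moved stays moved. The work goes in short steps, Python scripts to look and compute and a tool call to move; the robot and the scene stay as the last step left them, time stands still between calls to the robot, and variables do not carry over. Pictures are saved under pics/ and viewed, at most 10 in all, crops included, and the job is handed in when it is done.

Besides the shell and the picture viewer there is one more tool, called after "Request:" as name(argument=value, ...) on one line, values as JSON. step_arm: Moves the arm, as the interface text tells. Its arguments: {"type":"object","properties":{"steps":{"type":"array","items":{"type":"number"}},"grip_force":{"type":"number"}},"required":["steps"]}

```bash
mkdir -p pics; cat > h.py <<'E'
import numpy as np, cv2
from cell import env
def shot(n,f):
    c=env.read_camera(n); cv2.imwrite('pics/'+f+'.png',c['image'][:,:,::-1]); np.savez('pics/'+f,**{k:np.array(c[k]) for k in('image','camera_matrix','R','t')}); return c
def ray(c,u,v):
    d=c['R'].T@np.linalg.solve(c['camera_matrix'],[u,v,1.]); return -c['R'].T@c['t'],d
def onz(c,u,v,z):
    o,d=ray(c,u,v); return o+d*(z-o[2])/d[2]
def proj(c,X):
    p=c['camera_matrix']@(c['R']@np.array(X)+c['t']); return p[:2]/p[2]
E
python3 - <<'E'
from h import *
a=shot('top','top0');b=shot('side','side0')
o=env.get_obs();print(o['tool_pos'],o['tool_rot'],o['force'],o['grip_width'])
for c in(a,b):print(-c['R'].T@c['t'],c['R'][2])
E
```

```text
[0.24516658 0.60180727 0.40379484] [-1.79906740e+02  6.03544152e-03  1.57841768e+02] [ 1.2556685  -0.52417442  0.01657654] 0.08674939104445378
[0.37245576 0.0090098  1.22253148] [ 0.14294217 -0.0010764  -0.98973046]
[ 0.30274028 -1.01675289  0.67118372] [ 0.18674814  0.85895279 -0.47678636]
```

View pics/top0.png

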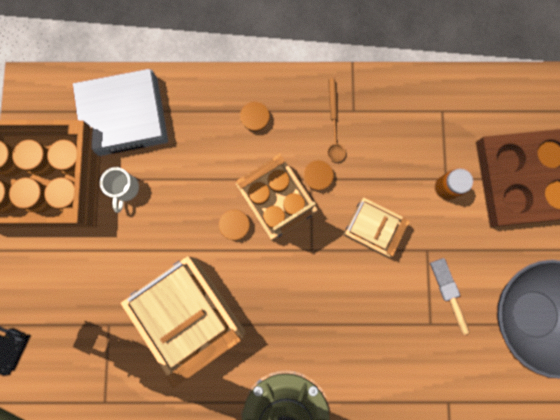

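View pics/side0.png

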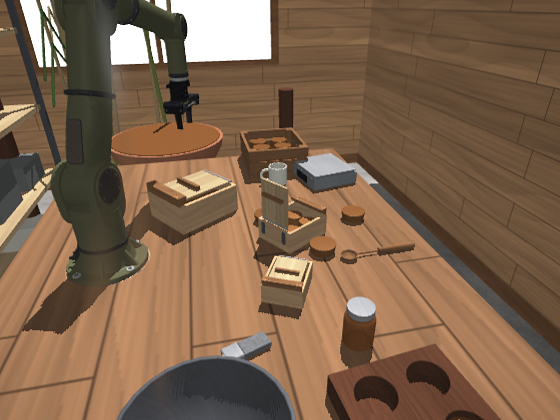

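Candidates in the top view:
- The open case at (277,198), with its flap standing at the lower-right edge and a brown lip at (262,172).
- A big closed case at (183,315).
- A small closed case at (377,228).

Only the one at (277,198) is open, with four cakes inside and discs on both sides. I'll confirm it with an enlarged crop and check its size.

```bash
python3 - <<'E'
from h import *
a=np.load('pics/top0.npz');b=np.load('pics/side0.npz')
A=cv2.resize(a['image'][145:250,215:345],None,fx=5.5,fy=5.5,interpolation=2)[:,:,::-1]
cv2.imwrite('pics/cropA.png',A)
B=cv2.resize(b['image'][155:255,245:345],None,fx=6,fy=6,interpolation=2)[:,:,::-1]
cv2.imwrite('pics/cropB.png',B)
E
```

```text
(no output)
```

View pics/cropA.png

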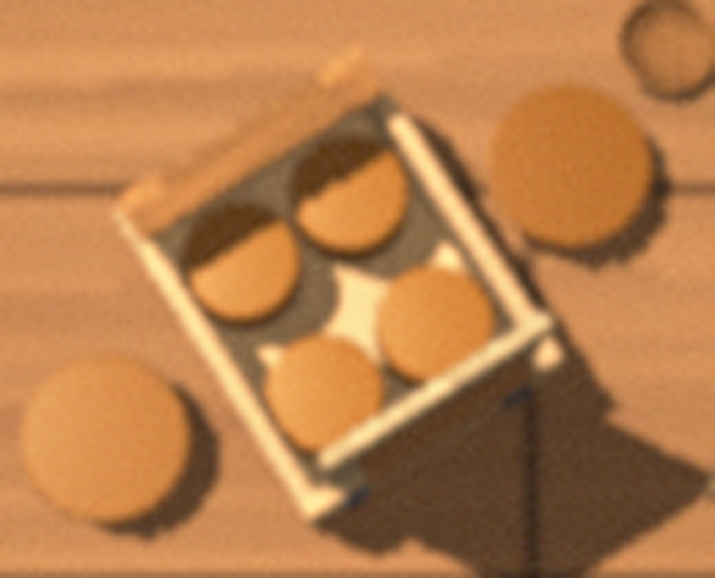

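View pics/cropB.png

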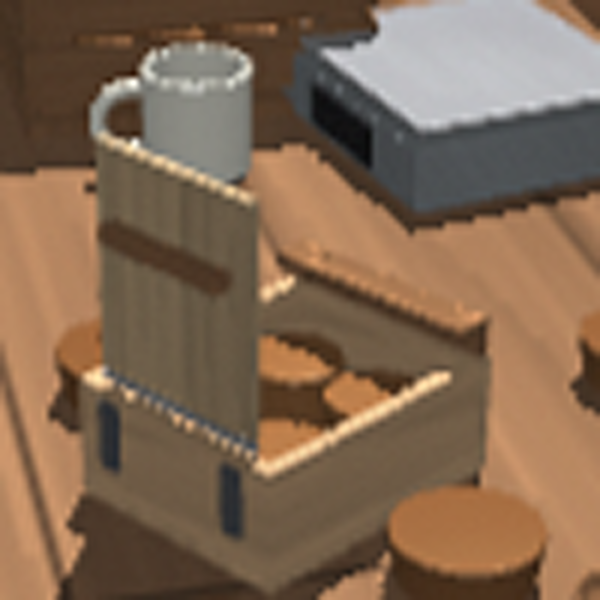

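The crops show the open case with its flap upright and the ridge on its outer face. Flap free edge runs (320,462) to (550,322) in crop A. The left outer rim runs (118,215) to (310,517), and the lip's inner edge (160,235) to (385,105).

```bash
python3 - <<'E'
from h import *
a=np.load('pics/top0.npz');b=np.load('pics/side0.npz')
T=lambda u,v,z: onz(a,215+(u+.5)/5.5-.5,145+(v+.5)/5.5-.5,z)
S=lambda u,v: (245+(u+.5)/6-.5,155+(v+.5)/6-.5)
P={}
for n,u,v,z in[('hingeL',312,517,.07),('hingeR',560,352,.07),('lipL',118,215,.07),('lipinL',160,235,.092),('lipinR',385,105,.092),('edgeL',320,462,.21),('edgeR',550,322,.21),('discA',105,438,.03),('discB',570,168,.03)]:
    P[n]=T(u,v,z);print(n,P[n].round(4))
print('left len',np.linalg.norm(P['lipL']-P['hingeL']),'hinge w',np.linalg.norm(P['hingeL']-P['hingeR']),'flapw',np.linalg.norm(P['edgeL']-P['edgeR']))
for p,q in(('hingeL','lipL'),):
    d=P[q]-P[p];print('yaw',np.arctan2(d[1],d[0]))
for p,q in(('lipinR','lipinL'),('edgeR','edgeL'),('hingeR','hingeL')):
    d=P[q]-P[p];print('yaw',p,np.arctan2(-d[0],d[1]))
# two view triangulation of flap edge corners
for n,(u,v) in dict(edgeL=(98,135),edgeR=(258,200)).items():
    tu=dict(edgeL=(320,462),edgeR=(550,322))[n]
    o1,d1=ray(a,215+tu[0]/5.5,145+tu[1]/5.5);o2,d2=ray(b,*S(u,v))
    M=np.stack([d1,-d2],1);s=np.linalg.lstsq(M,o2-o1,rcond=None)[0]
    p,q=o1+s[0]*d1,o2+s[1]*d2;print(n,((p+q)/2).round(4),np.linalg.norm(p-q).round(4))
# side rim
for n,u,v in(('hingeR',262,475),('hingeL',85,380)): print(n,'side',onz(b,*S(u,v),.07).round(4))
print(onz(b,*S(270,592),0))
E
```

```text
hingeL [0.453  0.0344 0.07  ]
hingeR [ 0.5296 -0.0811  0.07  ]
lipL [0.595  0.1256 0.07  ]
lipinL [0.5813 0.1039 0.092 ]
lipinR [6.423e-01 2.000e-04 9.200e-02]
edgeL [0.4656 0.0281 0.21  ]
edgeR [ 0.5229 -0.0662  0.21  ]
discA [0.4939 0.1346 0.03  ]
discB [ 0.6255 -0.0903  0.03  ]
left len 0.1687489411935198 hinge w 0.13855263611112875 flapw 0.11034416244935927
yaw 0.5708157626534824
yaw lipinR 0.5314397773671852
yaw edgeR 0.5462416866128431
yaw hingeR 0.5853468610305792
edgeL [0.4659 0.0269 0.2135] 0.0032
edgeR [ 0.524  -0.0672  0.2145] 0.0054
hingeR side [ 0.5268 -0.076   0.07  ]
hingeL side [0.4577 0.0371 0.07  ]
[ 0.53102666 -0.07618924  0.        ]
```

The size (169 × 139 mm) and flap width (110 mm) match. Case centre is about (0.563, 0.023) with yaw about 0.56. Next I plan the approach: close the fingers, turn tool x onto case x, and stop on the hinge side of the flap.

```bash
cat > plan.py <<'E'
from h import *
C=np.array([.563,.023]);YAW=.56
ex=np.array([np.cos(YAW),np.sin(YAW)]);ey=np.array([-ex[1],ex[0]])
def case(p): # world TCP -> case coords in mm of finger front corner (x,y,z of tip)
    d=np.array(p[:2])-C;return np.array([d@ex*1000+9.5,d@ey*1000,p[2]*1000-182])
def state():
    o=env.get_obs();print('t',o['time_s'],'rot',np.round(o['tool_rot'],2),'corner',case(o['tool_pos']).round(1),'F',np.round(o['force'],1),'w',round(o['grip_width'],4));return o
E
python3 - <<'E'
from plan import *
o=state();p=np.array(o['tool_pos']);yaw=np.radians(o['tool_rot'][2]);end=np.array([*(C-.135*ex),.44])
via=np.array([.40,.25,.44]);tot=yaw-YAW;print(np.degrees(tot),end)
w=[p+(via-p)*i/7 for i in range(1,8)]+[via+(end-via)*i/5 for i in range(1,6)]
for q in w:
    d=(q-p)*1000;c,s=np.cos(yaw),np.sin(yaw)
    print(np.round([c*d[0]+s*d[1],s*d[0]-c*d[1],-d[2],np.degrees(tot/12)],1));p=q;yaw-=tot/12
E
```

```text
t 0.1 rot [-1.7991e+02  1.0000e-02  1.5784e+02] corner [ 47.7 659.2 221.8] F [ 1.3 -0.5  0. ] w 0.0867
125.7561311939131 [ 0.44862056 -0.04871014  0.44      ]
[-39.4 -38.2  -5.2  10.5]
[-45.7 -30.4  -5.2  10.5]
[-50.5 -21.6  -5.2  10.5]
[-53.6 -12.   -5.2  10.5]
[-54.9  -2.1  -5.2  10.5]
[-54.3   7.9  -5.2  10.5]
[-52.   17.7  -5.2  10.5]
[-58.5  15.4  -0.   10.5]
[-54.7  25.8  -0.   10.5]
[-49.1  35.3  -0.   10.5]
[-41.9  43.7  -0.   10.5]
[-33.2  50.6  -0.   10.5]
```

Request:
step_arm(steps=[0,-39,-38,-5,10.5,0,-46,-30,-5,10.5,0,-50,-22,-5,10.5,0,-54,-12,-5,10.5,0,-55,-2,-5,10.5,0,-54,8,-5,10.5,0,-52,18,-5,10.5,0,-58,15,0,10.5,0,-55,26,0,10.5,0,-49,35,0,10.5,0,-42,44,0,10.5,0,-33,50,0,10.5], grip_force=20)

```text
time_s: 1.6
tool_pos: [0.4466, -0.0495, 0.4397]
tool_rot: [-180.0, -0.0, 31.5]
force: [0.4, 0.8, 0.4]
grip_width: 0.0006
grasp_force: 0.0
```

```bash
python3 - <<'E'
from plan import *
state();b=shot('side','side1');w=shot('wrist','wrist1')
a=cv2.resize(b['image'][60:270,150:370],(480,458));cv2.imwrite('pics/j1.png',np.hstack([a,cv2.resize(w['image'],(320,458))])[:,:,::-1])
state()
E
```

```text
t 1.6 rot [-1.7998e+02 -4.0000e-02  3.1500e+01] corner [-127.6    0.4  257.7] F [0.4 0.8 0.4] w 0.0006
t 1.7 rot [1.7989e+02 1.0000e-02 3.1020e+01] corner [-130.3   -4.   258. ] F [-0.  -0.  -0.3] w 0.0008
```

View pics/j1.png

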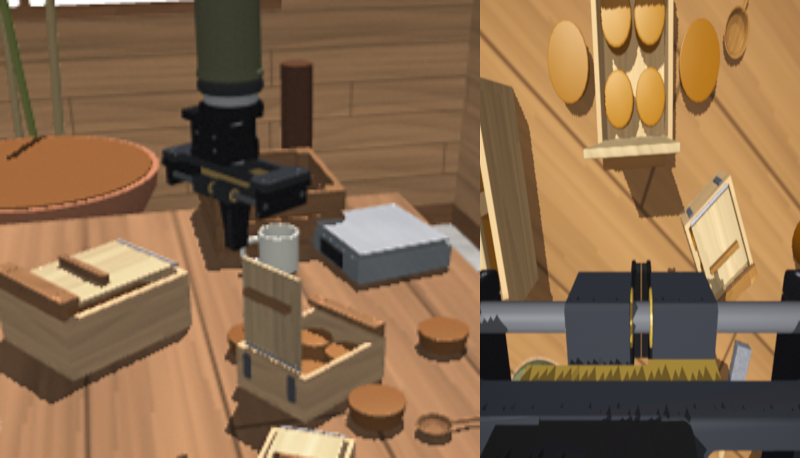

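The picture shows the fingers shut, hanging behind the flap and centred on it. I'll check the flap edge through the wrist camera at about (184,140)–(350,136), then compute the descent and folding arc.

```bash
python3 - <<'E'
from plan import *
o=state();w=np.load('pics/wrist1.npz')
for z in(.211,):
    for u,v in((184,140),(350,136)):
        q=onz(w,u,v,z);d=q[:2]-C;print(q.round(4),(d@ex).round(4),(d@ey).round(4))
H=np.array([-79,76.]);r=76
pts=[]
for th in np.radians([92,84,76,68,60,52,44,36,28,20,12,5,0]):
    pts.append(H+r*np.array([np.cos(th),np.sin(th)])+3*np.array([-np.sin(th),np.cos(th)]))
pts=np.array(pts);print(pts.round(0).tolist());print(np.diff(pts,axis=0).round(1).tolist())
E
```

```text
t 1.7 rot [1.7989e+02 1.0000e-02 3.1020e+01] corner [-130.3   -4.   258. ] F [-0.  -0.  -0.3] w 0.0008
[0.4684 0.0264 0.211 ] -0.0783 0.0532
[ 0.5253 -0.0652  0.211 ] -0.0788 -0.0547
[[-85.0, 152.0], [-74.0, 152.0], [-64.0, 150.0], [-53.0, 148.0], [-44.0, 143.0], [-35.0, 138.0], [-26.0, 131.0], [-19.0, 123.0], [-13.0, 114.0], [-9.0, 105.0], [-5.0, 95.0], [-4.0, 86.0], [-3.0, 79.0]]
[[10.6, 0.0], [10.5, -1.4], [10.2, -2.9], [9.7, -4.3], [9.0, -5.6], [8.2, -6.8], [7.1, -7.9], [6.0, -8.8], [4.7, -9.5], [3.3, -10.1], [1.7, -9.1], [0.6, -6.6]]
```

Request:
step_arm(steps=[0,0,-4,36,-1,0,0,0,35,0,0,0,0,35,0,0,10,0,0,0,0,10,0,0,0,0,0,0,0,0])

```text
time_s: 2.45
tool_pos: [0.4631, -0.0323, 0.3353]
tool_rot: [179.9, -0.1, 32.9]
force: [0.0, -0.7, -0.5]
grip_width: 0.0003
grasp_force: 0.0
```

```bash
python3 -c "
from plan import *
state()"
```

```text
t 2.45 rot [ 1.7991e+02 -1.3000e-01  3.2930e+01] corner [-104.6    6.2  153.3] F [ 0.  -0.7 -0.5] w 0.0003
```

Request:
step_arm(steps=[0,7,3,0,0.7,0,7,3,-1,0,0,6,0,0,0,0,7,0,0,0,0,7,0,1,0,0,7,0,1,0,0,6,0,2,0,0,5,0,2,0,0,5,0,2,0,0,4,0,2,0,0,0,0,0,0])

```text
time_s: 3.82
tool_pos: [0.5166, -0.0056, 0.3245]
tool_rot: [180.0, 0.0, 32.2]
force: [-0.5, 0.6, 0.4]
grip_width: 0.0003
grasp_force: 0.1
```

```bash
python3 - <<'E'
from plan import *
state();b=shot('side','side2')
cv2.imwrite('pics/j2.png',cv2.resize(b['image'][90:250,200:370],(765,600)[:2] and (637,600))[:,:,::-1]);state()
E
```

```text
t 3.825 rot [1.800e+02 1.000e-02 3.215e+01] corner [-45.    0.4 142.5] F [-0.5  0.6  0.4] w 0.0003
t 3.875 rot [180.     0.    32.15] corner [-45.1   0.4 142.6] F [-0.1 -0.3 -0.3] w 0.0003
```

View pics/j2.png

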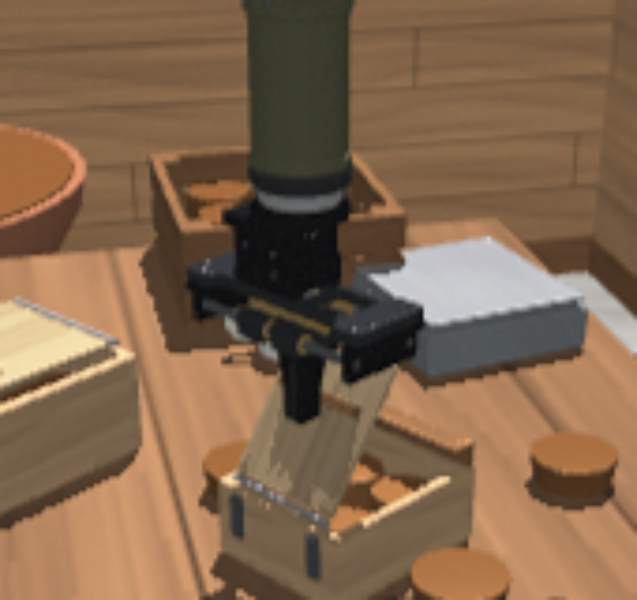

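The flap has folded to about 60°, with the fingertip just under the ridge on the hinge side. I'll continue along the arc.

Request:
step_arm(steps=[0,5,0,2,0,0,5,0,3,0,0,5,0,3,0,0,4,0,4,0,0,4,0,4,0,0,3,0,4,0,0,3,0,4,0,0,3,0,5,0,0,2,0,5,0,0,2,0,5,0,0,2,0,5,0,0,0,0,0,0])

```text
time_s: 5.38
tool_pos: [0.5487, 0.0146, 0.2803]
tool_rot: [180.0, 0.0, 32.1]
force: [0.6, 0.4, 0.0]
grip_width: 0.0006
grasp_force: 0.4
```

```bash
python3 -c "
from plan import *
state()"
```

```text
t 5.375 rot [1.800e+02 2.000e-02 3.215e+01] corner [-7.1  0.5 98.3] F [0.6 0.4 0. ] w 0.0006
```

Request:
step_arm(steps=[0,1,0,4,0,0,1,0,4,0,0,0,0,4,0,0,0,0,4,0,0,0,0,3,0,0,0,0,1,0,0,0,0,0,0])

```text
time_s: 6.25
tool_pos: [0.5505, 0.0156, 0.2611]
tool_rot: [180.0, -0.0, 32.1]
force: [0.2, 0.4, 3.1]
grip_width: 0.0004
grasp_force: 1.9
```

```bash
python3 - <<'E'
from plan import *
state();b=shot('side','side3');a=shot('top','top3')
cv2.imwrite('pics/j3.png',np.hstack([cv2.resize(b['image'][150:255,245:335],(450,525)),cv2.resize(a['image'][140:255,220:340],(340,525))])[:,:,::-1]);state()
E
```

```text
t 6.25 rot [ 1.7999e+02 -4.0000e-02  3.2140e+01] corner [-5.   0.3 79.1] F [0.2 0.4 3.1] w 0.0004
t 6.35 rot [ 1.7999e+02 -5.0000e-02  3.2140e+01] corner [-5.   0.3 79.1] F [0.6 1.2 4.1] w 0.0004
```

View pics/j3.png

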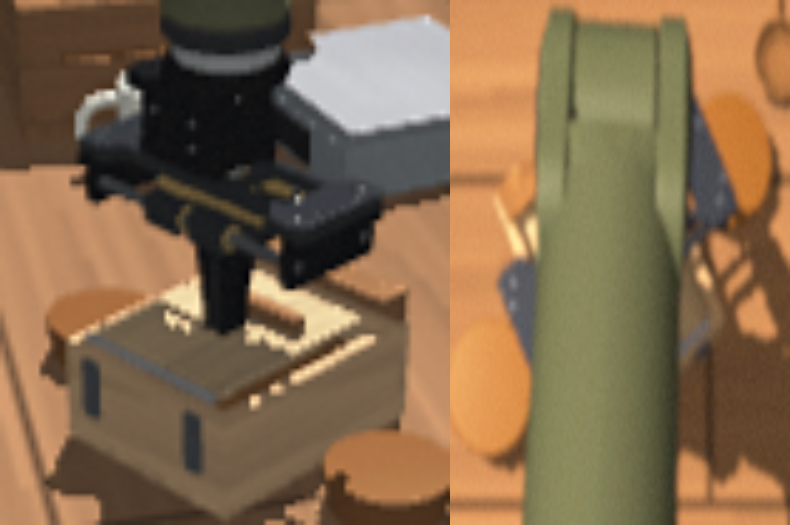

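The side view shows the flap lying flat, the fingertip on the hinge side of the ridge, and the edge short of the lip. Tip height is 79 mm, which matches flat. I'll press slightly and see how the force answers.

Request:
step_arm(steps=[0,0,0,1,0,0,0,0,0.5,0,0,0,0,0,0,0,0,0,0,0])

```text
time_s: 6.85
tool_pos: [0.5506, 0.0155, 0.2603]
tool_rot: [180.0, -0.1, 32.1]
force: [-1.0, 1.5, 9.2]
grip_width: 0.0004
grasp_force: 4.5
```

The force rose to 9 N for 1.5 mm, so the flap is on its stop. Now I push towards the lip.

Request:
step_arm(steps=[0,3,0,0,0,0,3,0,0,0,0,3,0,0,0,0,3,0,0,0,0,3,0,0,0,0,3,0,0,0,0,0,0,0,0])

```text
time_s: 7.72
tool_pos: [0.5649, 0.0242, 0.2599]
tool_rot: [-179.9, 0.2, 32.1]
force: [-3.9, -1.4, 10.7]
grip_width: 0.0005
grasp_force: 5.6
```

```bash
python3 -c "
from plan import *
state()"
```

```text
t 7.725 rot [-1.7994e+02  1.7000e-01  3.2110e+01] corner [11.8  0.  77.9] F [-3.9 -1.4 10.7] w 0.0005
```

Request:
step_arm(steps=[0,3,0,0,0,0,3,0,0,0,0,3,0,0,0,0,3,0,0,0,0,2,0,0,0,0,0,0,0,0])

```text
time_s: 8.48
tool_pos: [0.5759, 0.0301, 0.2593]
tool_rot: [-180.0, 0.4, 32.0]
force: [-5.9, -4.0, 11.7]
grip_width: 0.0006
grasp_force: 6.8
```

```bash
python3 -c "
from plan import *
state()"
```

```text
t 8.475 rot [-179.97    0.38   32.05] corner [24.2 -0.9 77.3] F [-5.9 -4.  11.7] w 0.0006
```

Request:
step_arm(steps=[0,1.5,0,0,0,0,1.5,0,0,0,0,0,0,0,0])

```text
time_s: 8.85
tool_pos: [0.5771, 0.0304, 0.2588]
tool_rot: [-179.9, 0.7, 32.0]
force: [-12.7, -5.7, 13.5]
grip_width: 0.0006
grasp_force: 8.8
```

```bash
python3 -c "
from plan import *
state()"
```

```text
t 8.85 rot [-179.89    0.68   32.  ] corner [25.3 -1.2 76.8] F [-12.7  -5.7  13.5] w 0.0006
```

The push force jumped at corner x = 25 mm, which is the expected end stop. I'll lift straight up first, so nothing drags the flap back, then retreat and look.

Request:
step_arm(steps=[0,0,0,-3,0,0,0,0,-3,0,0,-1,0,-5,0,0,-2,0,-15,0,0,0,0,-40,0,0,-30,0,-50,0,0,-50,0,-20,0,0,-50,0,0,0,0,0,60,0,0,0,0,60,0,0,0,0,60,0,0,0,0,0,0,0])

```text
time_s: 10.35
tool_pos: [0.5639, -0.193, 0.3947]
tool_rot: [179.8, 0.2, 31.8]
force: [-0.5, 0.7, 0.7]
grip_width: 0.0006
grasp_force: 0.0
```

```bash
python3 - <<'E'
from plan import *
state();b=shot('side','side4');a=shot('top','top4')
cv2.imwrite('pics/j4.png',np.hstack([cv2.resize(b['image'][150:255,245:335],(390,525)),cv2.resize(a['image'][145:250,215:320],(400,525))])[:,:,::-1]);state()
E
```

```text
t 10.35 rot [179.8    0.22  31.78] corner [-104.5 -183.4  212.7] F [-0.5  0.7  0.7] w 0.0006
t 10.45 rot [-1.7999e+02  4.0000e-02  3.2080e+01] corner [-103.  -179.8  213.2] F [-0.   0.7  0.3] w 0.0007
```

View pics/j4.png

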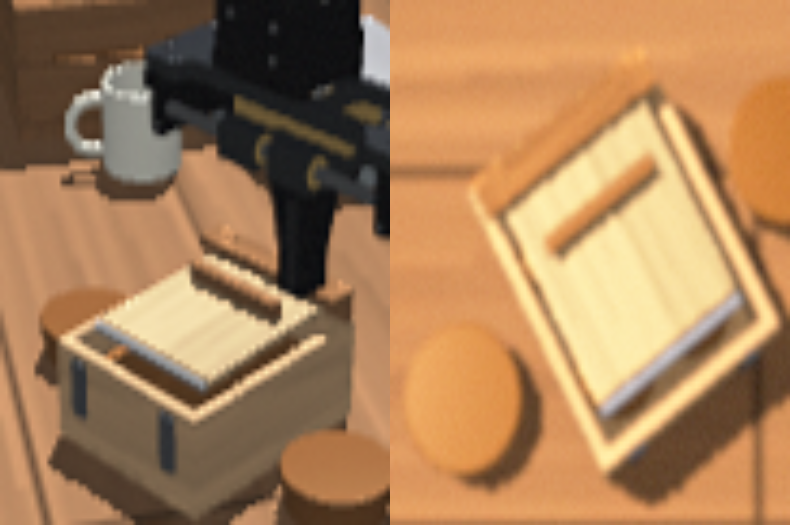

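The flap stays flat with its edge under the lip. In the composite, the hinge strip runs (600,415)–(740,297) and the left rim (472,190)–(605,475). I'll do one numeric check.

```bash
python3 - <<'E'
from plan import *
a=np.load('pics/top4.npz')
for n,u,v,z in(('stripL',600,415,.079),('stripR',740,297,.079),('ridgeL',553,255,.091),('ridgeR',655,175,.091),('hingeL',605,475,.07),('lipL',472,190,.07)):
    d=onz(a,215+(u-390)/3.81,145+v/5,z)[:2]-C;print(n,(d@ex*1000).round(1),(d@ey*1000).round(1))
state()
E
```

```text
stripL -63.5 56.6
stripR -62.3 -54.5
ridgeL 20.7 40.3
ridgeR 19.5 -38.9
hingeL -90.3 69.7
lipL 82.5 67.9
t 10.45 rot [-1.7999e+02  4.0000e-02  3.2080e+01] corner [-103.  -179.8  213.2] F [-0.   0.7  0.3] w 0.0007
```

The ridge and hinge are about 20 mm forward relative to the case, so the flap is at its stop, and the case hasn't moved. I'm handing in.

```bash
python3 -c "
from cell import env
print(env.sign_off())"
```

```text
the job is handed in; nothing more can be done
None
```

The job is handed in: the flap was flat and pushed about 19–20 mm of its 20 mm under the lip, and stayed shut when released; the case had not visibly moved and the arm was clear, but no verdict came back.

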